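# Ready to dose by weight: bottle on the balance, its pipette held over it

### The arm

A 6-joint arm with a two-finger parallel gripper is mounted at the origin on the work surface. World frame = base frame: x ahead of the robot, y to its left, z up, the work surface at z = 0. Lengths are in mm, angles in rad, forces in N, time in s.
With the tool pointing down it reaches from about 275 to 825 mm from the base axis. Payload 5.2 kg.
Tool frame: the origin (TCP) lies at the very end of the fingers, on their centre line; the grasp point (between the pads) lies 19 mm behind it; z points along the fingers, y is the line along which they close (so a half turn about z gives the same grasp; the last joint's range is limited). The gripper opens to 93 mm and grips with 3 to 60 N. Pads are 15 mm wide; open, the fingers measure 128 mm over their backs; the gripper's body (75 mm by 188 mm) begins 65 mm behind the grasp point.
Start: joints at [1.125, 0.259, 1.535, -0, 1.348, -0.203], TCP at [132.209, 533.878, 218.653] pointing down, gripper open.
Joint ranges: [-3.14, 3.14], [-0.91, 2.08], [0.19, 2.58], [-1.22, 4.36], [0.22, 2.71], [-3.12, 3.12]. Speed limits (rad/s): [2.57, 2.57, 3.14, 3.14, 3.14, 3.14].

### API

Orientations are given as [roll, pitch, yaw] about the fixed x, y, z axes, in that order (R = Rz(yaw) Ry(pitch) Rx(roll)).
In Python, from bench import robot gives the robot as it stands. The module is installed in compiled form; this text tells all that it offers. Calls block until the motion is done:
- robot.move_ptp(position, orientation): joint-space move of the TCP to a pose.
- robot.move_linear(position, ori=None, speed=150, f_stop=None): straight line of the TCP; ori=None keeps the orientation; speed is the mean speed in mm/s. With f_stop (N) it stops when the force on the tool has changed by that much, and returns True; else False.
- robot.move_j(angles): joint-space move.
- robot.move_gripper(opening): opening from 0.0 (shut) to 1.0 (fully open); the grip force is fixed at half the most; returns when the fingers have stopped.
- robot.sleep(seconds).
- robot.inverse_kinematics(position, orientation): joint angles nearest the present ones, or None.
- robot.get_image(name): name is "scene" or "side" or "wrist"; returns a dict with "img" (420x560x3 uint8, blue, green, red), "fovy" (degrees; the focal length in pixels is half the picture's height over the tangent of half this angle, whatever the lens; pixels are square), "cx", "cy" (the principal point, pixels), "k1" (the pictures are not rectified: a ray, as slopes to the right and down, at radius r is drawn at 1 + k1 r^2 times it, then the intrinsics apply), "eye" and "orientation" of the camera in the world. Camera axes: x right, y down, z forward; pixel columns grow to the right and rows downward; lengths in mm; the calibration is good to about 2 mm. A picture is of the moment at which its call begins. There is no depth.
A pose or a line that the arm cannot do raises robot.MotionError and nothing moves.
- robot.hand_in(): hands the job in; it is judged then, once.
Readings, each from a call of its own:
- robot.current_t(): time.
- robot.current_qpos(): joint angles.
- robot.current_joint_vel(): joint speeds.
- robot.current_joint_efforts(): joint torques, N m.
- robot.current_tcp_pos(): TCP position.
- robot.current_eef_rot(): TCP orientation.
- robot.current_contact_force(): force on the tool from outside, world axes, zero at the start.
- robot.current_ft_torque(): the same for the moment, N m.
- robot.current_gripper_width(): opening from 0.0 (shut) to 1.0 (fully open).
- robot.current_finger_force(): force on a finger pad.
Only numpy, scipy, OpenCV 4.12 (cv2) and the standard library are available. Lean on these libraries where they do the work, as an engineer would, in place of code of your own. Each camera call takes 0.05 s, during which the arm holds its last target. There are 200 camera calls.

### The job

Get ready to dose by weight: stand the open amber bottle with the blue band gently on the balance, wholly on its round pan, and let go of it. Then draw the matching blue pipette out of the sloping stand, turn it upright, point down, and hold it still with its point over the middle of that bottle's open mouth, a couple of centimetres above the rim. Finish while holding it there, clear of the bottle and balance; leave the red and yellow bottles and pipettes and the glass measuring cylinder where they stand.

Things in the scene. Friction and masses are not known exactly. Their poses are not given: they have to be found in the camera images.
- bottle_blue: open wide-mouth amber bottle, round, BLUE band on its cream label and BLUE ring over its shoulder; body 42 mm in diameter up to 52 mm, shoulder to 62 mm, neck 31 mm in diameter up to the rim at 80 mm, bore 24 mm; about 110 g; origin at the centre of its underside, z up; stands on the table in front of the robot, to its right
- bottle_blue_mouth (a point): centre of the blue bottle's open mouth, in the plane of the rim, 80 mm above its underside
- bottle_red: the same bottle with a RED band; to be left alone
- bottle_yellow: the same bottle with a YELLOW band; to be left alone
- balance: white and grey compact balance, 230 mm (its x) by 170 mm (its y), housing top at 41 mm; display and keys at its -x end, bright round metal pan of 120 mm diameter towards its +x end; origin at the centre of its underside; fixed in place, the pan does not give
- pan (a point): centre of the pan's top surface, 50 mm above the table; the pan's radius is 60 mm
- stand: sloping three-place pipette stand, fixed, at the robot's left: grey base 140 (its x) by 270 mm (its y), origin at the centre of the base's underside; places at its y = -75, 0, 75 mm; clear side panels 113 mm high at y = +-131 mm. Pipettes lean in it 45 degrees from vertical, handles up towards the stand's -x (the middle of the table), in the holes of two white plates with 3 mm slack
- pipette_blue: hand pipette, BLUE button and rings, 240 mm long, 110 g; origin at its point, z axis from the point to the button. Along z: clear tip to 50 mm, grey shaft (12 to 16 mm thick) to 110, cream handle 28 mm thick to 215, button 19 mm thick to 240; a finger rest juts 35 mm to its -x at 195 to 211 mm, underneath as it lies in the stand, where the point is 20 mm above the table
- pipette_blue_grip (a point): middle of the blue pipette's handle, on its axis 150 mm from the point, where it balances and is best gripped. The handle rests on the stand's upper plate, 110 mm from the point: draw it out along its own axis, 115 mm until the point is clear of that plate; only the holes and its weight hold it
- pipette_red: the same pipette with RED button and rings; to be left in the stand
- pipette_yellow: the same pipette with YELLOW button and rings; to be left in the stand
- cylinder: glass measuring cylinder, 212 mm tall, tube 29 mm thick, foot 68 mm, origin under its foot; stands just beyond the balance; to be left alone

How it is judged (in metres and radians):
On the way, in this order (a step that is already met when the one before it is completed fails the run):
1. the blue bottle stands upright, wholly on the balance pan, and has been let go (horizontal distance between bottle_blue and pan below 0.04 m and z of bottle_blue in the frame of pan below 0.006 m and angle between bottle_blue's own z axis and vertical below 0.1 rad and contact force between bottle_blue and balance above 0.2 N and contact force between bottle_blue and the fingers below 0.05 N), for 0.2 s.
2. the blue pipette has been drawn clear of the stand and is held in the gripper (contact force between pipette_blue and the fingers above 0.5 N and contact force between pipette_blue and stand below 0.05 N and height (world z) of pipette_blue above 0.1 m), for 0.1 s.
At the end, for the whole second after the job is handed in: the gripper holds the blue pipette still, upright within 11 degrees, its point above the blue bottle's open mouth (within 12 mm of its centre sideways, 4 to 50 mm above the rim), touching neither bottle, balance nor stand; the blue bottle stands upright on the pan within 40 mm of its centre, let go (angle between pipette_blue's own z axis and vertical below 0.2 rad and horizontal distance between pipette_blue and bottle_blue_mouth below 0.012 m and z of pipette_blue in the frame of bottle_blue_mouth between 0.004 and 0.05 m and contact force between pipette_blue and the fingers above 0.5 N and contact force between pipette_blue and bottle_blue below 0.05 N and contact force between pipette_blue and balance below 0.05 N and contact force between pipette_blue and stand below 0.05 N and linear speed of pipette_blue below 0.03 m/s and horizontal distance between bottle_blue and pan below 0.04 m and z of bottle_blue in the frame of pan below 0.006 m and angle between bottle_blue's own z axis and vertical below 0.1 rad and contact force between bottle_blue and the fingers below 0.05 N); the arm keeps its last pose, push and grip.
It fails at once if the blue bottle is dropped or pressed hard on the balance (over 40 N) (contact force between bottle_blue and balance above 40 N).
It fails at once if a red or yellow bottle or pipette or the measuring cylinder is moved by more than 30 mm (distance of any of bottle_red, bottle_yellow, pipette_red, pipette_yellow, cylinder from where it was at the start of the episode above 0.03 m).
It also fails if it takes over 61 s, if anything falls off the work surface, if the arm or the gripper's body presses on something with over 40 N, if the wrist force passes 120 N, or if a joint passes its speed limit or range.

## Working session

There is one attempt and no reset: what is moved stays moved. The work goes in short steps, each a Python script; the robot and the scene stay as the last script left them, time stands still between calls to the robot, and variables do not carry over. Pictures are saved under pics/ and viewed, at most 10 in all, crops included, and the job is handed in when it is done.

```bash
mkdir -p pics; cat > h.py <<'E'
import numpy as np, cv2
from scipy.spatial.transform import Rotation as R
from bench import robot
def cam(d):
    h,w=d["img"].shape[:2]; f=h/2/np.tan(np.radians(d["fovy"])/2)
    K=np.array([[f,0,d["cx"]],[0,f,d["cy"]],[0,0,1]]); o=np.array(d["orientation"])
    Rm=o if o.shape==(3,3) else R.from_euler('xyz',o).as_matrix()
    return K,np.array([d["k1"],0,0,0.]),Rm,np.array(d["eye"])
def ray(d,px):
    K,D,Rm,e=cam(d)
    s=cv2.undistortPoints(np.array(px,float).reshape(-1,1,2),K,D)[:,0]
    v=np.c_[s,np.ones(len(s))]@Rm.T
    return e,v/np.linalg.norm(v,axis=1)[:,None]
def onplane(d,px,z):
    e,v=ray(d,px); return e+v*((z-e[2])/v[:,2])[:,None]
def proj(d,P):
    K,D,Rm,e=cam(d)
    return cv2.projectPoints((np.atleast_2d(P)-e)@Rm,np.zeros(3),np.zeros(3),K,D)[0][:,0]
def tri(ds,pxs):
    A=np.zeros((3,3));b=np.zeros(3)
    for d,p in zip(ds,pxs):
        e,v=ray(d,p);M=np.eye(3)-np.outer(v[0],v[0]);A+=M;b+=M@e
    return np.linalg.solve(A,b)
E
python3 - <<'E'
from h import *
for n in("scene","side","wrist"):
    d=robot.get_image(n);cv2.imwrite(f"pics/{n}0.png",d["img"])
    np.save(f"pics/{n}0.npy",d,allow_pickle=True)
    print(n,d["fovy"],d["cx"],d["cy"],d["k1"],d["eye"],d["orientation"])
print(robot.current_eef_rot(),robot.current_t())
E
```

```text
scene 52.784624900188234 276.07933227029 206.14542992499773 -0.12302070848864186 [1281.61527722 -287.84091475  738.79456103] [-2.28236051 -0.02170884  1.16473506]
side 45.59459726193749 288.6124174564737 209.76399312627498 0.05704655429196681 [525.38752661 749.13751262 978.35583081] [-2.43302172  0.01197891 -3.03696849]
wrist 71.63192859774524 280.75419681447903 212.62856345439627 -0.0477197014956769 [ 59.18039087 551.68749049 384.58399111] [2.86998117e+00 2.04869735e-03 1.32830007e+00]
[-3.14022125e+00 -2.83498758e-04  2.89876005e+00] 0.15
```

View pics/scene0.png

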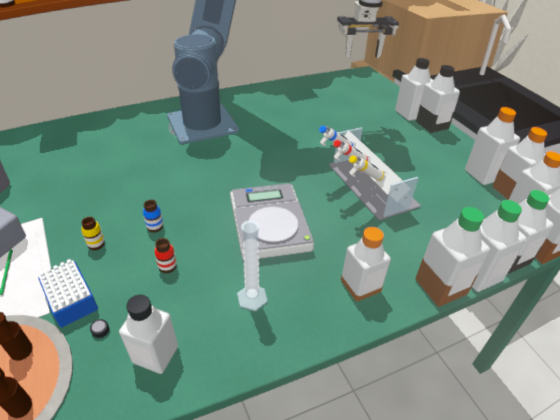

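View pics/side0.png

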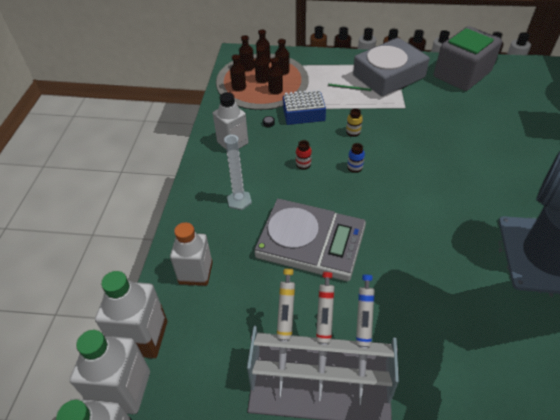

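View pics/wrist0.png

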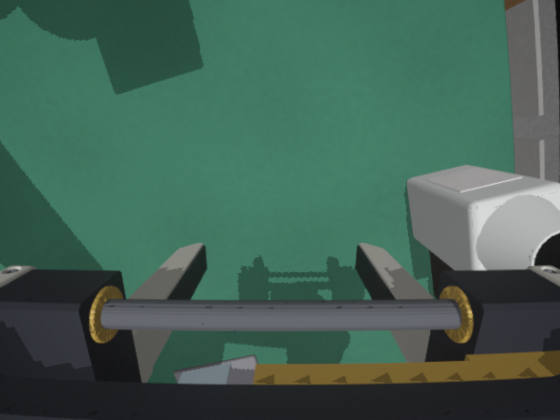

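The scene view shows the blue bottle near (153,217), the pan near (273,225) and the blue pipette's button near (325,130). In the side view the bottle is at (357,158), the pan at (293,228) and the button at (367,279), with the handles pointing up the picture (-y). Next I'll measure with masks.

```bash
cat > m.py <<'E'
from h import *
ld=lambda n:np.load(f"pics/{n}.npy",allow_pickle=True).item()
def blobs(d,lo,hi,box,amin=8):
    x0,y0,x1,y1=box; hsv=cv2.cvtColor(d["img"],cv2.COLOR_BGR2HSV)
    m=cv2.inRange(hsv,lo,hi); k=np.zeros_like(m);k[y0:y1,x0:x1]=m[y0:y1,x0:x1]
    n,l,s,c=cv2.connectedComponentsWithStats(k)
    return [(c[i].round(1),s[i].tolist()) for i in range(1,n) if s[i][4]>=amin],k
E
python3 - <<'E'
from m import *
S,D=ld("scene0"),ld("side0")
B=((100,120,60),(130,255,255));Rd=((0,150,90),(8,255,255));Y=((20,150,100),(32,255,255))
for nm,c in zip("BRY",(B,Rd,Y)):
    print(nm,"scene bottles",blobs(S,*c,(70,190,190,280))[0])
    print(nm,"scene pip",blobs(S,*c,(310,115,400,190),4)[0])
    print(nm,"side bottles",blobs(D,*c,(280,100,380,180))[0])
    print(nm,"side pip",blobs(D,*c,(270,260,390,360),4)[0])
for d,box in((S,(235,195,310,250)),(D,(262,203,325,255))):
    b,k=blobs(d,(0,0,195),(180,45,255),box,100);print("pan",b)
def crop(d,x,y,w,h,s): return cv2.resize(d["img"][y:y+h,x:x+w],None,fx=s,fy=s,interpolation=cv2.INTER_CUBIC)
top=np.hstack([crop(S,130,190,50,50,5),crop(D,335,135,50,50,5)])
bot=np.hstack([crop(S,225,175,100,85,4)[:, :400],crop(D,255,195,100,85,4)])
p=np.zeros((600,800,3),np.uint8);p[:250,:500]=top;p[255:595,:800]=bot;cv2.imwrite("pics/c1.png",p)
p=np.hstack([crop(S,310,115,110,110,4)[:,:400],crop(D,290,260,115,160,3.4)[:440,:390]]);cv2.imwrite("pics/c2.png",p)
E
```

```text
B scene bottles [(array([151.7, 213.3]), [143, 206, 18, 13, 147]), (array([153.6, 223.7]), [145, 220, 17, 7, 35]), (array([ 79.4, 270.6]), [75, 262, 10, 18, 23])]
B scene pip [(array([322.2, 128.7]), [319, 125, 8, 8, 46]), (array([333.5, 136.1]), [329, 131, 8, 10, 28])]
B side bottles [(array([304.8, 115.8]), [284, 102, 42, 23, 527]), (array([356.4, 155.7]), [348, 150, 17, 11, 122]), (array([354.2, 165. ]), [348, 162, 15, 6, 22])]
B side pip [(array([366.8, 277.1]), [362, 274, 11, 7, 69]), (array([365.8, 297.7]), [358, 295, 17, 6, 89]), (array([363.9, 339.6]), [356, 338, 16, 4, 41])]
R scene bottles [(array([164.1, 253.7]), [155, 245, 19, 16, 167]), (array([166.2, 264.6]), [158, 261, 17, 6, 32])]
R scene pip [(array([336.8, 143.1]), [334, 140, 7, 7, 37]), (array([348.8, 150.4]), [346, 146, 5, 8, 16])]
R side bottles [(array([304. , 152.8]), [297, 148, 14, 9, 83]), (array([304. , 162.7]), [300, 162, 9, 2, 9])]
R side pip [(array([327.1, 274.4]), [323, 272, 9, 6, 43]), (array([326.3, 294.7]), [319, 292, 15, 6, 66]), (array([324.3, 336.3]), [317, 335, 15, 3, 26])]
Y scene bottles [(array([ 91.2, 231.1]), [82, 222, 18, 16, 154]), (array([ 94.8, 241. ]), [86, 236, 17, 8, 39])]
Y scene pip [(array([352.5, 159. ]), [349, 156, 8, 7, 42]), (array([365.2, 165.8]), [362, 161, 6, 9, 20])]
Y side bottles [(array([355.8, 120.2]), [349, 116, 13, 8, 62])]
Y side pip [(array([288.1, 271.2]), [284, 269, 9, 6, 43]), (array([286.8, 291.6]), [280, 289, 14, 6, 61]), (array([284.2, 332.9]), [278, 332, 14, 3, 16])]
pan [(array([261.7, 196.3]), [249, 195, 31, 5, 100]), (array([271.3, 223.3]), [241, 206, 57, 35, 1445]), (array([250.4, 244.4]), [242, 239, 17, 11, 144])]
pan []
```

View pics/c1.png

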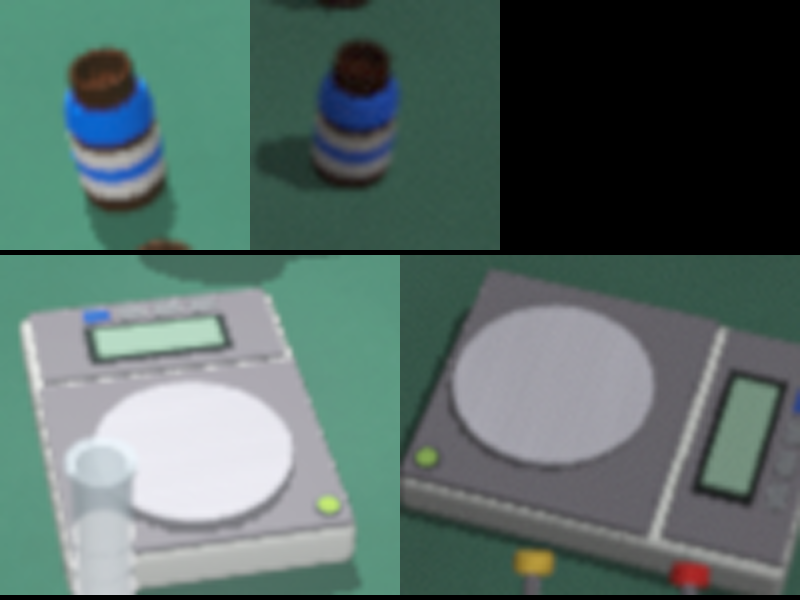

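View pics/c2.png

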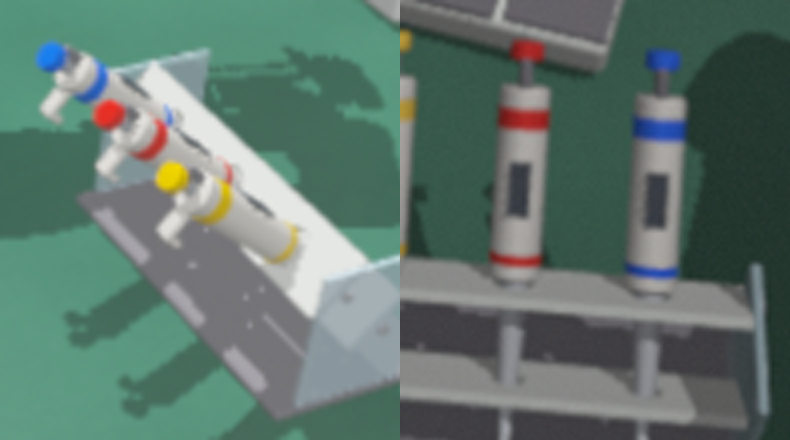

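The crops give these pixels. Bottle mouth: scene (150.2,203.0), side (357.0,146.0). Pan ellipse centre: scene (273.1,223.9), side (292.9,227.1). In the side view the pipette axis runs through the button at (366.8,277.1) and the lower ring at (363.9,339.6).

```bash
python3 - <<'E'
from m import *
from scipy.optimize import least_squares
S,D=ld("scene0"),ld("side0")
print("mouth",tri((S,D),[(150.2,203),(357,146)]),onplane(S,[(150.2,203)],80),onplane(D,[(357,146)],80))
print("pan",tri((S,D),[(273.1,223.9),(292.9,227.1)]),onplane(S,[(273.1,223.9)],50),onplane(D,[(292.9,227.1)],50))
# balance display long axis, side view: crop px -> z~41
c=np.array([(697,497),(737,374),(789,383),(745,500)])-[400,255]
print("display",onplane(D,(c+.5)/4-.5+[255,195],43).round(0).tolist())
sc={'b':(322.2,128.7),'r':(336.8,143.1),'y':(352.5,159.)};si={'b':(366.8,277.1),'r':(327.1,274.4),'y':(288.1,271.2)}
P={k:tri((S,D),[sc[k],si[k]]) for k in sc};print({k:v.round(1) for k,v in P.items()})
v=P['b']-P['y'];print("stand y axis angle",np.degrees(np.arctan2(v[1],v[0])),np.linalg.norm(v))
# axis = intersection of planes
def nrm(d,a,b): _,r=ray(d,[a,b]);return np.cross(r[0],r[1])
for nm,ss,dd in(('b',[(322.2,128.7),(333.5,136.1)],[(366.8,277.1),(363.9,339.6)]),('y',[(352.5,159),(365.2,165.8)],[(288.1,271.2),(284.2,332.9)]),('r',[(336.8,143.1),(348.8,150.4)],[(327.1,274.4),(324.3,336.3)])):
    n1,n2=nrm(S,*ss),nrm(D,*dd);a=np.cross(n1,n2);a/=np.linalg.norm(a);a*=np.sign(a[2])
    print(nm,"axis",a.round(3),"ring1",tri((S,D),[ss[1],{'b':(365.8,297.7),'y':(286.8,291.6),'r':(326.3,294.7)}[nm]]).round(1))
E
```

```text
mouth [ 460.51908219 -250.7064017    80.76119318] [[ 461.77467275 -249.83618983   80.        ]] [[ 459.49652439 -253.62144182   80.        ]]
pan [605.01222205  10.3749854   46.30868033] [[610.22215546   9.39613668  50.        ]] [[603.73637653  11.94279285  50.        ]]
display [[514.0, 80.0, 43.0], [495.0, -12.0, 43.0], [464.0, -8.0, 43.0], [487.0, 79.0, 43.0]]
{'b': array([442.5, 217.8, 173.8]), 'r': array([517.5, 219.1, 173.4]), 'y': array([592.5, 219.2, 173.4])}
stand y axis angle -179.4586655239403 150.02709650455006
b axis [ 0.02  -0.774  0.633] ring1 [444.4 250.3 147.9]
y axis [ 0.013 -0.805  0.594] ring1 [595.2 253.3 149.5]
r axis [ 0.025 -0.785  0.619] ring1 [519.7 252.1 148.3]
```

```bash
cat >> h.py <<'E'
def eul(z,y):
    z=np.array(z,float);z/=np.linalg.norm(z);y=np.array(y,float);y-=z*(y@z);y/=np.linalg.norm(y)
    return R.from_matrix(np.c_[np.cross(y,z),y,z]).as_euler('xyz')
E
python3 - <<'E'
from m import *
S,D=ld("scene0"),ld("side0")
for k,a,b in(("blue",(151.7,213.3),(356.4,155.7)),("red",(164.1,253.7),(304,152.8)),("yel",(91.2,231.1),(355.8,120.2))):print(k,tri((S,D),[a,b]).round(1))
print("cyl foot",onplane(S,[(252,298)],8),onplane(D,[(239,201)],8))
for yaw in np.radians([0,45,90,135,180,-45,-90,-135]):
    q=[robot.inverse_kinematics(p,[np.pi,0,yaw]) for p in([460,-251,24],[600,11,75])]
    print(round(np.degrees(yaw)),[None if x is None else np.round(x,2).tolist() for x in q])
for al in(20,30,40):
  t=np.radians(al);z=np.array([0,-np.sin(t),-np.cos(t)]);a=np.array([.02,-.74,.67])
  for s in(1,-1):
    o=eul(z,[s,0,0]);g=np.array([445,285,120])
    q1=robot.inverse_kinematics(g+19*z,o);q2=robot.inverse_kinematics(g+19*z+130*a,o)
    print(al,s,q1 is not None and np.round(q1,2),q2 is not None and np.round(q2,2))
    for h in(-90,-45,0,30):
      f=np.radians(10+30-al);c=np.cos(f);zz=np.array([c*np.cos(np.radians(h)),c*np.sin(np.radians(h)),-np.sin(f)])
      # right-handed: y rotates with heading
      y=s*np.array([np.cos(np.radians(h+90)),np.sin(np.radians(h+90)),0])
      q=robot.inverse_kinematics(np.array([600,11,302])+19*zz,eul(zz,y));print("  ",h,q is not None and np.round(q,2))
E
```

```text
blue [ 458.4 -252.1   45.6]
red [ 600.7 -252.3   43.3]
yel [ 463.5 -401.3   43.5]
cyl foot [[ 764.11128993 -103.65988055    8.        ]] [[755.35582853 -94.48929301   8.        ]]
0 [[-0.71, 0.43, 1.83, -0.0, 0.88, 0.86], [-0.17, 0.47, 1.59, -0.0, 1.08, 1.4]]
45 [[-0.71, 0.43, 1.83, -0.0, 0.88, 0.07], [-0.17, 0.47, 1.59, -0.0, 1.08, 0.62]]
90 [[-0.71, 0.43, 1.83, 0.0, 0.88, -0.71], [-0.17, 0.47, 1.59, -0.0, 1.08, -0.17]]
135 [[-0.71, 0.43, 1.83, 0.0, 0.88, -1.5], [-0.17, 0.47, 1.59, 0.0, 1.08, -0.95]]
180 [[-0.71, 0.43, 1.83, 0.0, 0.88, -2.28], [-0.17, 0.47, 1.59, 0.0, 1.08, -1.74]]
-45 [[-0.71, 0.43, 1.83, -0.0, 0.88, 1.64], [-0.17, 0.47, 1.59, -0.0, 1.08, 2.19]]
-90 [[-0.71, 0.43, 1.83, -0.0, 0.88, 2.43], [-0.17, 0.47, 1.59, -0.0, 1.08, 2.97]]
-135 [[-0.71, 0.43, 1.83, -0.0, 0.88, -3.07], [-0.17, 0.47, 1.59, 0.0, 1.08, -2.52]]
20 1 [ 0.55  0.47  1.59 -0.31  1.29  0.67] [ 0.4   0.29  1.63 -0.33  1.38  0.48]
   -90 [ 0.35  0.63  1.36 -1.1   1.72  0.53]
   -45 False
   0 [-0.38 -0.04  2.36  2.36  0.51  2.15]
   30 [-0.77  0.11  2.2   1.48  1.14  2.47]
20 -1 [ 0.55  0.47  1.59 -0.31  1
[... 459 characters left out ...]
.47 -2.54]
   -90 False
   -45 False
   0 [-0.4   0.1   2.47  2.62  0.88 -1.29]
   30 [-0.81  0.23  2.28  1.65  1.29 -0.93]
40 1 [ 0.69  0.65  1.43 -0.52  1.55  0.83] [ 0.56  0.45  1.54 -0.58  1.57  0.69]
   -90 False
   -45 [0.37 0.48 2.1  4.36 1.36 1.05]
   0 [-0.41  0.32  2.55  2.72  1.32  1.68]
   30 [-0.83  0.39  2.33  1.77  1.48  1.98]
40 -1 [ 0.69  0.65  1.43 -0.52  1.55 -2.31] [ 0.56  0.45  1.54 -0.58  1.57 -2.45]
   -90 False
   -45 [ 0.37  0.48  2.1   4.36  1.36 -2.09]
   0 [-0.41  0.32  2.55  2.72  1.32 -1.46]
   30 [-0.83  0.39  2.33  1.77  1.48 -1.16]<sys>:0: UserWarning: Gimbal lock detected. Setting third angle to zero since it is not possible to uniquely determine all angles.
```

```bash
python3 - <<'E'
from h import *
o=[np.pi,0,np.radians(135)]
robot.move_gripper(0.75)
robot.move_ptp([459.5,-251.5,130],o)
robot.move_linear([459.5,-251.5,20],speed=120)
robot.move_gripper(0.2);print(robot.current_gripper_width(),robot.current_finger_force())
robot.move_linear([459.5,-251.5,150],speed=150)
robot.move_ptp([603,12,150],o)
robot.move_linear([603,12,82],speed=120)
print(robot.move_linear([603,12,64],speed=15,f_stop=1.5),robot.current_tcp_pos(),robot.current_contact_force())
robot.move_gripper(0.62);robot.sleep(.3)
robot.move_linear([603,12,190],speed=150)
for n in("scene","side"):
    d=robot.get_image(n);np.save(f"pics/{n}1.npy",d,allow_pickle=True)
    x=(240,170) if n=="scene" else (255,175)
    c=cv2.resize(d["img"][x[1]:x[1]+100,x[0]:x[0]+100],None,fx=4,fy=4,interpolation=cv2.INTER_CUBIC)
    p=c if n=="scene" else np.hstack([p,c])
cv2.imwrite("pics/c3.png",p);print(robot.current_t())
# look at pipette from above
a=np.array([.02,-.74,.67]);t=np.radians(15);z=np.array([0,-np.sin(t),-np.cos(t)])
pos=np.array([445,285,120])-110*z
for s in(1,-1):
    q=robot.inverse_kinematics(pos,eul(z,[s,0,0]));print(s,None if q is None else np.round(q,2))
robot.move_ptp(pos,eul(z,[1,0,0]))
d=robot.get_image("wrist");np.save("pics/wrist1.npy",d,allow_pickle=True);cv2.imwrite("pics/w1.png",d["img"]);print(robot.current_t())
E
```

```text
0.44723296570341176 30.000620484352112
True [602.84766364  12.0164905   70.24085271] [-0.23420431 -0.89363168  5.39035451]
10.9333
1 [ 0.56  0.36  1.41 -0.22  1.52  0.59]
-1 [ 0.56  0.36  1.41 -0.22  1.52 -2.56]
12.3583
```

View pics/c3.png

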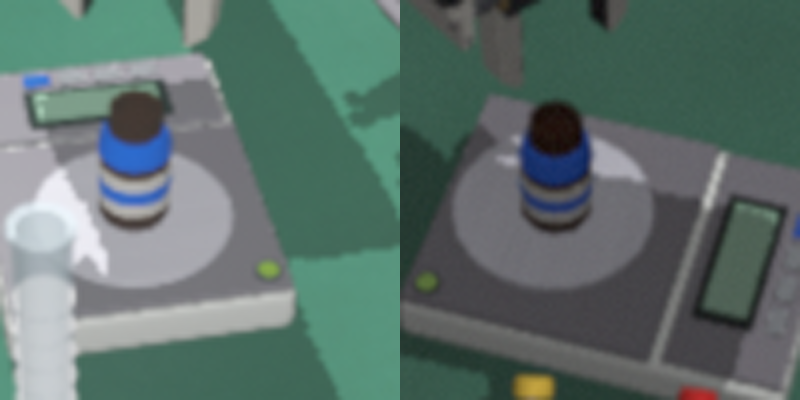

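View pics/w1.png

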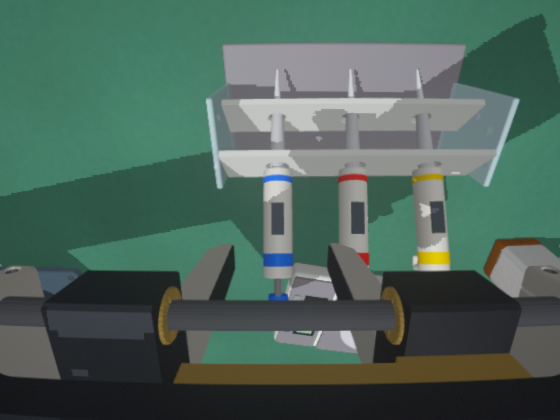

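The bottle stands upright near the pan's centre, with its rim at crop (137,103) in the scene view and (155,115) in the side view. In the wrist view the blue handle is vertical at column 278, with rings at rows 179 and 260 and the point at (278,70).

```bash
python3 - <<'E'
from m import *
S,D,W,S1,D1=[ld(n) for n in("scene0","side0","wrist1","scene1","side1")]
f=lambda c,x,y:((c[0]+.5)/4-.5+x,(c[1]+.5)/4-.5+y)
ms,md=f((137,103),240,170),f((155,115),255,175)
print("mouth",tri((S1,D1),[ms,md]),onplane(S1,[ms],130),onplane(D1,[md],130))
B=((100,120,60),(130,255,255))
b=blobs(W,*B,(255,160,300,310))[0];print(b)
r2,r1=b[0][0],b[1][0]
P2=tri((W,D),[r2,(363.9,339.6)]);P1=tri((W,D),[r1,(365.8,297.7)]);print("ring2",P2,"ring1",P1)
v=P1-P2;print(np.linalg.norm(v),v/np.linalg.norm(v))
# nominal prediction: axis at 45deg, and measured tilt
for el in(39,42,45):
  e=np.radians(el);a=np.array([-.01,-np.cos(e),np.sin(e)])
  # put point so the scene/side button cap centre (s~234) fits, z=20
  T=np.array([444.5,0,20.]);
  for s in (0,110,215,240): 
    pass
  from scipy.optimize import least_squares
  def res(p):
    T=np.array([p[0],p[1],p[2]]);c=T+a*236
    n=np.array([0,np.sin(e),np.cos(e)])
    return np.r_[proj(D,c)[0]-[366.8,277.1],proj(S,c)[0]-[322.2,128.7]]
  r=least_squares(res,[444,390,20]);print(el,r.x.round(1),r.fun.round(1),"tip in wrist",proj(W,r.x),"end 215",proj(W,r.x+a*215),"s110",proj(W,r.x+a*110))
E
```

```text
mouth [603.38796734  11.31609231 133.06542151] [[601.78362243  13.39654919 130.        ]] [[602.69780827   7.10828553 130.        ]]
[(array([277.1, 178.1]), [263, 175, 30, 9, 165]), (array([277.5, 259.7]), [263, 253, 30, 14, 378]), (array([277.6, 297.2]), [268, 293, 20, 8, 126])]
ring2 [441.49634029 317.8544998  118.77572887] ring1 [441.88304363 250.88455719 155.11298062]
76.19395394852661 [ 0.00507525 -0.87894038  0.47690466]
39 [444.7 401.1  25.3] [-0.1  0.1 -0.2 -0.2] tip in wrist [[280.87444548  71.47316949]] end 215 [[278.32077986 277.11201779]] s110 [[279.63485407 170.48883764]]
42 [444.7 393.1  16. ] [-0.1  0.1 -0.2 -0.2] tip in wrist [[280.88322664  78.57399549]] end 215 [[278.33161379 277.05673621]] s110 [[279.66674609 172.49631618]]
45 [444.7 384.6   7. ] [-0.1  0.1 -0.2 -0.2] tip in wrist [[280.89061725  85.66898616]] end 215 [[278.34218954 277.06288676]] s110 [[279.69655986 174.7324815 ]]
```

```bash
cat > p.py <<'E'
from h import *
e=np.radians(39.5);a=np.array([0,-np.cos(e),np.sin(e)]);t=np.radians(15);z=np.array([0,-np.sin(t),-np.cos(t)])
G=np.array([442.,285,119]);o1=eul(z,[1,0,0])
U=R.from_euler('x',e-np.pi/2)  # a->vertical
if U.apply(a)[2]<.99: U=U.inv()
M=np.array([602.8,11,130])
def final(dz,off=(0,0),h=0):
    r=R.from_euler('z',h,degrees=True)*U; zz=r.apply(z)
    return M+[off[0],off[1],dz+150]+19*zz, eul(zz,r.apply([1.,0,0]))
E
python3 - <<'E'
from p import *
print(U.apply(a),U.apply(z))
for h in(-30,-15,0,15,30):
    for dz in(22,90):
        p,o=final(dz,h=h);q=robot.inverse_kinematics(p,o);print(h,dz,None if q is None else np.round(q,2))
robot.move_gripper(0.6)
robot.move_linear(G-40*z,o1,speed=120)
robot.move_linear(G+19*z,speed=80)
robot.move_gripper(0.1);print(robot.current_gripper_width(),robot.current_finger_force(),robot.current_contact_force())
print(robot.current_tcp_pos(),robot.current_t())
d=robot.get_image("wrist");np.save("pics/wrist2.npy",d,allow_pickle=True);cv2.imwrite("pics/w2.png",d["img"])
E
```

```text
[ 0.00000000e+00 -5.98768121e-17  1.00000000e+00] [ 0.         -0.90996127 -0.41469324]
-30 22 [ 0.22  0.84  0.91 -0.91  2.14  0.54]
-30 90 [ 0.22  0.8   0.82 -0.98  2.21  0.42]
-15 22 [ 0.29  0.72  1.13 -0.97  1.92  0.51]
-15 90 [ 0.29  0.68  1.05 -1.02  1.99  0.39]
0 22 [ 0.34  0.61  1.35 -1.05  1.69  0.49]
0 90 [ 0.34  0.55  1.27 -1.07  1.76  0.37]
15 22 [ 0.36  0.48  1.56 -1.14  1.46  0.47]
15 90 [ 0.36  0.42  1.49 -1.13  1.52  0.34]
30 22 None
30 90 None
0.29301032940498256 29.996729493141174 [ 0.33152655 -0.17187909  0.73704978]
[442.02883416 280.12950495 100.77015485] 14.8333
```

View pics/w2.png

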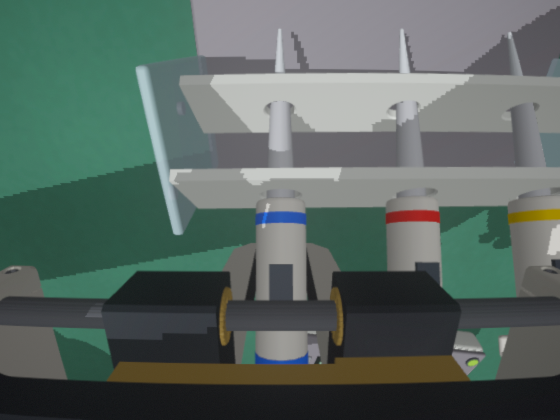

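The blue handle sits between the fingers at column 281, and the opening of 27 mm matches it. Now I'll draw it out and turn it upright above the bottle.

```bash
python3 - <<'E'
from p import *
c=np.array(robot.current_tcp_pos())
robot.move_linear(c+135*a,speed=90)
print(robot.current_gripper_width(),robot.current_contact_force())
robot.move_linear(c+135*a+[0,0,140],speed=200)
p,o=final(120,h=-10);robot.move_ptp(p,o)
p,o=final(60,h=-10);robot.move_linear(p,o,speed=100);robot.sleep(.4)
print(robot.current_gripper_width(),robot.current_contact_force(),robot.current_t(),robot.current_tcp_pos(),p)
for n in("scene","side"):
    d=robot.get_image(n);np.save(f"pics/{n}2.npy",d,allow_pickle=True)
    x=(225,95) if n=="scene" else (245,75)
    c=cv2.resize(d["img"][x[1]:x[1]+150,x[0]:x[0]+100],None,fx=4,fy=4,interpolation=cv2.INTER_CUBIC)
    q=c if n=="scene" else np.hstack([q,c])
    print(n,proj(d,M+[0,0,60]),proj(d,M),proj(d,M+[0,0,210]))
cv2.imwrite("pics/c4.png",q)
E
```

```text
0.294685367925763 [-0.32996783  1.09533568 -1.56955669]
0.2922915281303432 [-0.51886846  0.39696244 -2.02959612] 19.4833 [599.82778745  -6.02766292 332.3660876 ] [599.79775079  -6.02660138 332.12082839]
scene [[273.55047366 174.57608651]] [[273.07771576 195.88728877]] [[274.93030268 112.89756649]]
side [[293.02041802 186.40745426]] [[293.16036673 204.6617606 ]] [[292.61617503 133.16123695]]
```

View pics/c4.png

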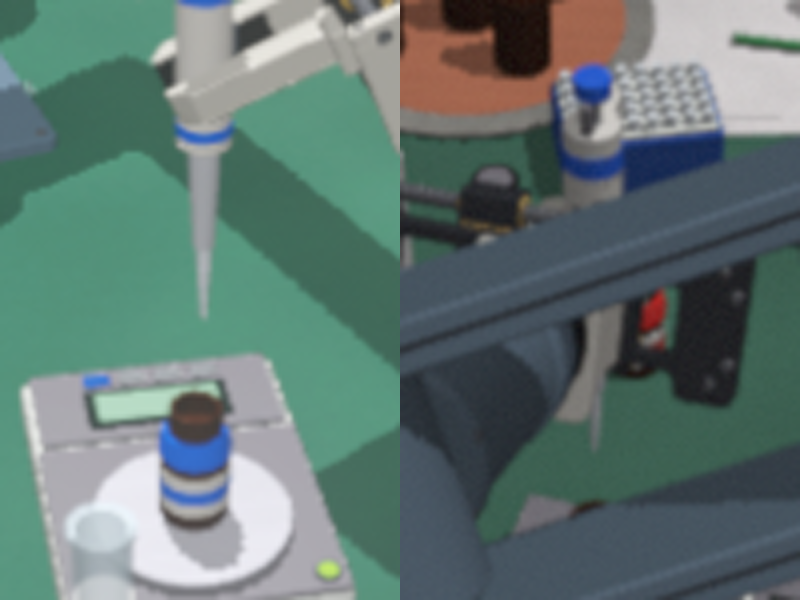

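In the scene view the point is at (275.6,174.6) and the rim at (273.9,195.6). In the side view the point is at (293.6,187.6). The pipette is upright, so I'll triangulate the remaining offset, correct it and lower.

```bash
python3 - <<'E'
from p import *
L=lambda n:np.load(f"pics/{n}.npy",allow_pickle=True).item()
S,D=L("scene2"),L("side2")
T=tri((S,D),[(275.6,174.6),(293.6,187.6)]);Q=tri((S,D),[(273.9,195.6),(293.4,203.4)])
print("tip",T,"mouth",Q,"diff",T-Q)
off=np.clip(-(T-Q)[:2],-8,8);zc=(T-Q)[2]-60;print(off,zc)
p,o=final(22-np.clip(zc,-5,5),off=off,h=-10);robot.move_linear(p,o,speed=50);robot.sleep(.8)
print(robot.current_t(),robot.current_gripper_width(),robot.current_contact_force())
for n in("scene","side"):
    d=robot.get_image(n);np.save(f"pics/{n}3.npy",d,allow_pickle=True)
    x=(225,125) if n=="scene" else (245,125)
    c=cv2.resize(d["img"][x[1]:x[1]+100,x[0]:x[0]+70],None,fx=5.7,fy=5.7,interpolation=cv2.INTER_CUBIC)
    q=c if n=="scene" else np.hstack([q,c])
cv2.imwrite("pics/c5.png",q)
E
```

```text
tip [602.05428411  15.08655372 189.30523415] mouth [603.47425891  11.19582465 132.64909537] diff [-1.4199748   3.89072907 56.65613877]
[ 1.4199748  -3.89072907] -3.3438612270298904
21.2333 0.28885626813994164 [ 0.31157106  0.40487739 -0.78172209]
```

View pics/c5.png

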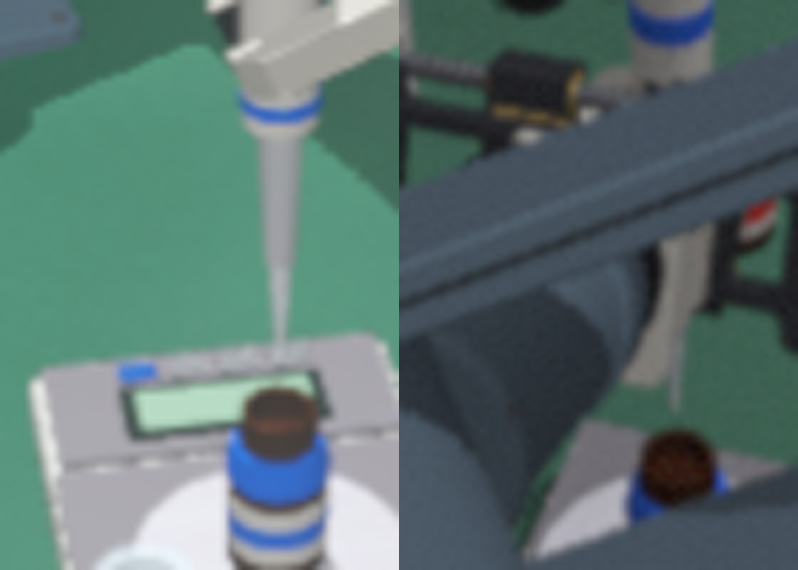

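The point is centred over the mouth in both views: scene column 280 against 281, side column 277 against 279. I'll do one last check of the offset.

```bash
python3 - <<'E'
from p import *
L=lambda n:np.load(f"pics/{n}.npy",allow_pickle=True).item()
S,D=L("scene3"),L("side3");f=lambda x,y,a,b:((x+.5)/5.7-.5+a,(y+.5)/5.7-.5+b)
T=tri((S,D),[f(280,358,225,125),f(277,410,245,125)]);Q=tri((S,D),[f(281,407,225,125),f(279,458,245,125)])
print(T,Q,T-Q, robot.current_joint_vel(), robot.current_finger_force())
ok=np.linalg.norm((T-Q)[:2])<6 and 12<(T-Q)[2]<36
if ok: print(robot.hand_in())
E
```

```text
[603.44729584  10.80075002 155.9143626 ] [602.46069751  12.37204274 129.71432937] [ 0.98659833 -1.57129272 26.20003323] [-2.24079303e-03 -4.25109567e-04 -1.58366751e-03  7.43665672e-04
 -1.25986085e-03 -9.22166985e-05] 29.99373972415924
the job is handed in; nothing more can be done
None
```

The job is handed in at about 21 s of the 61 s allowed; no verdict came back. The blue bottle stands released near the middle of the pan, and the arm holds the blue pipette upright and still about 26 mm above its rim, within about 2 mm of the mouth's centre by the last camera measurement.

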